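# Open the popped-up cover of the bench test box past its safety catch

## Robot

A 7-joint arm with a two-finger parallel gripper is mounted at the origin on the work surface. World frame = base frame: x ahead of the robot, y to its left, z up, the work surface at z = 0. Lengths are in m, angles in rad, forces in N, time in s.
With the tool pointing down it reaches from about 0.425 to 0.875 m from the base axis. Payload 4.7 kg.
Tool frame: the origin (TCP) lies between the finger pads; the fingertips stand 14 mm ahead of it and the grasp point (between the pads) lies 5 mm behind it; z points along the fingers, y is the line along which they close (so a half turn about z gives the same grasp; the last joint's range is limited). The gripper opens to 87 mm and grips with 3 to 60 N. Pads are 19 mm wide; open, the fingers measure 117 mm over their backs; the gripper's body (75 mm by 190 mm) begins 51 mm behind the grasp point.
Start: joints at [1.298, 0.321, -0.07, 1.45, 0.023, 1.371, -0.057], TCP at [0.184, -0.623, 0.237] pointing down, gripper open.
Joint ranges: [-2.86, 2.86], [-0.3, 2.09], [-1.38, 1.24], [0.06, 2.45], [-1.56, 4.7], [0.09, 2.05], [-2.69, 2.69]. Speed limits (rad/s): [2.57, 2.57, 3.14, 3.14, 3.14, 3.14, 3.14].

## Interface

Orientations are given as a rotation vector (axis times angle).
In Python, from bench import ctrl gives the robot as it stands.
- The arm moves only by the tool step_arm, never from a script. Its argument "commands" is a list of rows, each an object with "travel": the shift along the tool's x, y, z in m, a list of three; "turn": the turn, a rotation vector about the tool's x, y, z in degrees, a list of three. A call has 1 to 5 rows; each row is the pose to reach, as a shift and turn from the pose commanded when the call began, along the tool's axes at that moment; what a row does not reach only later rows make up. A row lasts 1/10 s, in which the tool goes at most 50 mm and 8.59 degrees, less where a joint would pass 70% of its speed; a pose out of reach is approached as far as the arm can. A call with a gripper value outside its range is refused whole. "gripper" is the opening, from 0 (shut) to 1 (fully open), set as the call begins (left out, the last holds). The fingers move at their own pace and stop on an object; "force" is the grip in N (left out, the last holds). Time passes only in rows, so rows that repeat a pose let the fingers close. It gives the time, the measured TCP pose, the force, the opening and the grip force at its end, in the units of the state.
- ctrl.get_state(): the state, without advancing time (a new reading comes with each control period).
- ctrl.get_image(name): name is "scene" or "top" or "wrist"; returns the picture (400x640x3 uint8, red, green, blue); there is no depth.
- ctrl.camera_model(name): a dict with "fx", "fy", "cx", "cy" (pixels), "R" (3x3) and "t" (3): a world point X has camera coordinates R X + t; the wrist camera has in their place "T_tool_cam" (4x4, takes a point from camera to tool coordinates, whose origin is the TCP and whose axes are the flange's). Camera axes: x right, y down, z forward; pixel columns grow to the right and rows downward; lengths in m; the calibration is good to about 2 mm. A picture is of the moment at which its call begins: read the wrist's pose just before it. camera_model takes no time and is no camera call.
- ctrl.close_job(): hands the job in; it is judged then, once.
The state is a dict: "time": time; "joint_positions": joint angles; "qd": joint speeds; "joint_torque": joint torques, N m; "position": TCP position; "tool_rot": TCP orientation; "ft_force": force on the tool from outside, world axes, zero at the start; "torque": the same for the moment, N m; "grip_width": opening from 0.0 (shut) to 1.0 (fully open); "grip_force": force on a finger pad.
Only numpy, scipy, OpenCV 4.12 (cv2) and the standard library are available. Lean on these libraries where they do the work, as an engineer would, in place of code of your own. Each camera call takes 0.05 s, during which the arm holds its last target. There are 200 camera calls.

## Task

The hinged cover of the grey test box has popped up a little but is still held by a sprung safety catch hidden behind the lip of its raised front edge. Reach under the lip, feel along it for the catch, push it aside (towards the left as you face the front edge) and hold it there while you lift the cover past it; then let the catch spring back, swing the cover up until it stands upright on its stiff hinge and let go. Be gentle: do not jam or strain the catch or force the cover against it, and leave the other things on the bench alone.

Things in the scene. Friction and masses are not known exactly. Their poses are not given: they have to be found in the camera images.
- case: grey painted steel test box, fixed to the bench: 170 deep (its x) x 260 wide (its y) x 100 high, open on top under the cover. Origin: centre of its underside, on the bench. Front = its -x side (outer face at x = -85), hinge on its +x side; its +y is to the left of someone facing the front
- cover (a joint): cover hinge, rad. 0 = popped up, resting on stops 0.15 rad above level; grows as the front edge rises; 1.42 = upright; end stop 1.6. Stiff: the cover (about 0.4 kg) stays at any angle where it is left; lifting it at the lip takes 5 to 6 N upward. Unless the catch is held aside it is blocked at about 0.04; from 0.10 on it is clear of the catch
- catch (a joint): sprung catch, rad: upright steel blade, 4 thick, on a vertical pivot at case x = -89. At 0 it sticks 34 straight out to the front; it turns only towards case +y, to a stop at 1.15; from about 0.85 on the cover passes it. Pushed sideways halfway along it resists with 2 N at first, about 5 N at 0.9; let go, it springs back. Push on its -y side
- front_wall (a point): middle of the front wall's outer face, 80 above the bench; fixed. The catch sits somewhere within 50 to either side of it along the case's y, hidden behind the lip. The blade's part to push spans heights 55 to 103; above, to 116, it is only 20 long; its tooth (116 to 120, 34 long) hooks over the cover's flange. A finger raised above 103 while pushing can get caught under the tooth
- cover_edge (a point): lower outer corner of the cover's lip, middle of the front edge; moves with the cover, about 106 above the bench at first and 47 in front of the wall. Bare aluminium cover, 264 wide, 215 from hinge to lip; the lip is turned down 28 below the sheet, then 17 inwards as a 4 thick flange, whose underside is where one lifts
- cover_hinge (a point): middle of the cover's hinge axis, 102 above the bench over the box's back wall; the axis runs along the case's y; fixed
- screwdriver: red-handled screwdriver lying behind the box; leave alone. Origin under its middle
- pliers: small side cutters with one red and one blue grip, about 120 long, lying behind the box; leave alone. Origin under the pivot
- solder_reel: metal solder reel, 60 across, 46 high, standing on the bench; leave alone. Origin under its centre

How it is judged:
By the outcome, as a careful person would: the job done as asked, in the order asked, and still so for the second after the job is handed in, with the robot touching nothing.
It also fails if it takes over 58 s, if anything falls off the work surface, if the arm or the gripper's body presses on something with over 40 N, if the wrist force passes 120 N, or if a joint passes its speed limit or range.

## Working session

There is one attempt and no reset: what is moved stays moved. The work goes in short steps, Python scripts to look and compute and a tool call to move; the robot and the scene stay as the last step left them, time stands still between calls to the robot, and variables do not carry over. Pictures are saved under pics/ and viewed, at most 10 in all, crops included, and the job is handed in when it is done.

Besides the shell and the picture viewer there is one more tool, called by a JSON object that holds its "method" and its "body". step_arm: Moves the arm, as the interface text tells. Its arguments: {"type":"object","properties":{"commands":{"type":"array"},"gripper":{"type":"number"},"force":{"type":"number"}},"required":["commands"]}

```bash
mkdir -p pics; ls
python3 - <<'E'
from bench import ctrl
import cv2,numpy as np
s=ctrl.get_state();print(s)
for n in("scene","top"):
    im=ctrl.get_image(n);cv2.imwrite(f"pics/{n}0.png",im[:,:,::-1]);m=ctrl.camera_model(n);print(n,{k:np.round(v,4).tolist() for k,v in m.items()})
print(ctrl.camera_model("wrist"))
E
```

```text
pics
{'time': 0.0, 'joint_positions': array([ 1.29806855,  0.32181585, -0.07008212,  1.45171087,  0.02259664,
        1.37076867, -0.05687627]), 'qd': array([ 0.00034932,  0.0012348 , -0.00167741, -0.0010034 , -0.00118751,
       -0.00016589, -0.00029597]), 'joint_torque': array([-7.59193881e-04, -4.91289139e+01, -4.04056907e-01, -3.12527740e+01,
       -6.39858632e-02,  4.37482435e-02,  1.63453824e-04]), 'position': array([ 0.18369387, -0.62294634,  0.23544809]), 'tool_rot': array([-3.10746819e+00, -4.48817171e-01,  5.79111035e-04]), 'ft_force': array([-0.6183732 ,  0.32464948,  0.16268268]), 'torque': array([ 0.03766481, -0.01771134,  0.03776732]), 'grip_force': 0.0, 'grip_width': 0.999527485235965}
scene {'fx': 431.5962, 'fy': 431.5962, 'cx': 314.3781, 'cy': 198.7334, 'R': [[-0.7268, 0.6869, 0.0027], [0.4712, 0.5014, -0.7257], [-0.4998, -0.5262, -0.688]], 't': [0.4582, -0.2236, 1.4443]}
top {'fx': 502.1789, 'fy': 502.1789, 'cx': 323.2657, 'cy': 194.9441, 'R': [[-0.0192, -0.9998, -0.006], [-0.9937, 0.0197, -0.1102], [0.1103, 0.0039, -0.9939]], 't': [-0.0096, 0.6056, 1.3703]}
{'fx': 302.1608036869572, 'fy': 302.1608036869572, 'cx': 323.9092446119051, 'cy': 203.3489691095115, 'T_tool_cam': array([[-2.43331619e-04, -9.56436887e-01, -2.91939073e-01,
         8.06313934e-02],
       [ 9.99999893e-01, -1.17973764e-04, -4.47001258e-04,
         1.48026090e-03],
       [ 3.93087341e-04, -2.91939151e-01,  9.56436813e-01,
        -1.47959675e-01],
       [ 0.00000000e+00,  0.00000000e+00,  0.00000000e+00,
         1.00000000e+00]])}
```

View pics/scene0.png

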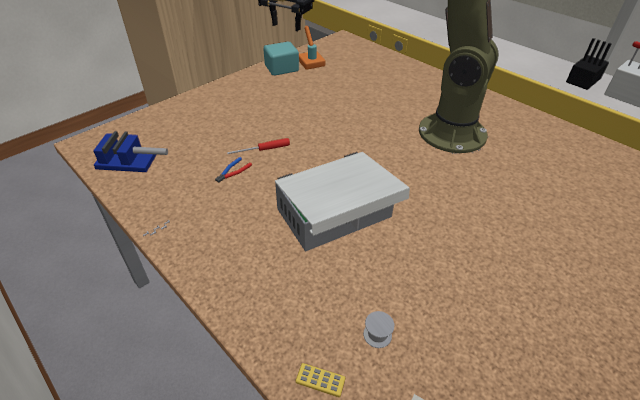

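View pics/top0.png

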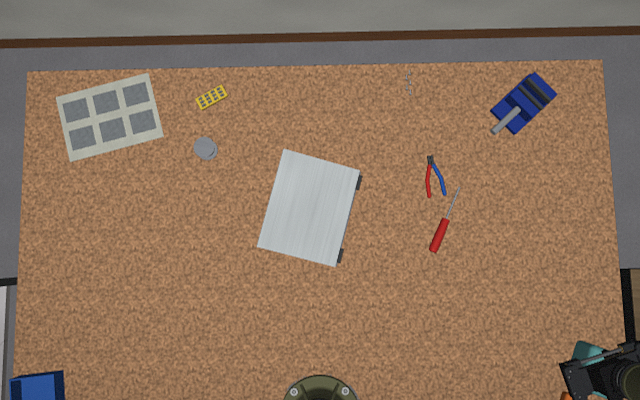

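The top view shows the cover with corners near (285,150), (360,171), (336,266) and (258,247). The hinge lugs are on the right, so the front faces image left, which is world +y. The reel is at (205,148), and the tools are to the right behind the box.

```bash
cat > h.py <<'E'
import numpy as np,cv2
from bench import ctrl
from scipy.spatial.transform import Rotation as Ro
def ray(n,uv,z):
    m=ctrl.camera_model(n);R=np.array(m["R"]);t=np.array(m["t"]);c=-R.T@t
    d=R.T@np.array([(uv[0]-m["cx"])/m["fx"],(uv[1]-m["cy"])/m["fy"],1]);return c+d*(z-c[2])/d[2]
E
python3 - <<'E'
from h import *
im=cv2.imread("pics/top0.png");hsv=cv2.cvtColor(im,cv2.COLOR_BGR2HSV)
m=((hsv[...,1]<40)&(hsv[...,2]>150)).astype(np.uint8);m[:130]=0;m[280:]=0;m[:,:235]=0;m[:,380:]=0
c=max(cv2.findContours(m,0,2)[0],key=cv2.contourArea)
q=cv2.approxPolyDP(cv2.convexHull(c),8,True)[:,0];print(q)
box=cv2.boxPoints(cv2.minAreaRect(c));print(box)
q=q[np.argsort(q[:,0])]
P=[ray("top",p,z) for p,z in zip(q,[.135,.135,.104,.104])]
for p in P:print(p)
print(np.linalg.norm(P[0]-P[1]),np.linalg.norm(P[2]-P[3]))
F=(P[0]+P[1])/2;H=(P[2]+P[3])/2;print("len",np.linalg.norm(F-H))
ex=(H-F);ex[2]=0;ex/=np.linalg.norm(ex);e2=(P[2]-P[3])+(P[0]-P[1]);print("x dir",ex,np.degrees(np.arctan2(ex[1],ex[0])),"edge dir",e2)
print("ctr",(F+H)/2)
print(ray("top",(205,148),.046))
E
```

```text
[[283 149]
 [359 170]
 [335 266]
 [257 246]]
[[256.13693 246.23654]
 [282.3942  147.77182]
 [360.94193 168.71786]
 [334.68466 267.1826 ]]
[0.46562943 0.15062646 0.135     ]
[0.71716076 0.08130146 0.135     ]
[ 0.41007995 -0.04878837  0.104     ]
[ 0.66247391 -0.11830826  0.104     ]
0.2609098844301025 0.2617932846153887
len 0.20929442965511585
x dir [-0.26628947 -0.96389311  0.        ] -105.44358721691499 edge dir [-0.50392529  0.13884489  0.        ]
ctr [0.56383601 0.01620782 0.1195    ]
[0.74282939 0.30743386 0.046     ]
```

```bash
cat >> h.py <<'E'
EX=np.array([-.2660,-.9640,0]);EY=np.array([.9640,-.2660,0]);UP=np.array([0,0,1.]);O=np.array([.558,-.0055,0])
C=np.stack([EX,EY,UP],1)
def w(p):return O+C@(np.array(p)/1000)
def case(p):return C.T@(np.array(p)-O)*1000
def rot(yaw,pitch,roll):
    B=Ro.from_matrix(C)*Ro.from_matrix(np.array([[0,0,1],[0,1,0],[-1,0,0.]]))
    return Ro.from_rotvec(UP*np.radians(yaw))*B*Ro.from_euler("YZ",[pitch,roll],degrees=True)
def ypr(R): # case yaw,pitch,roll of tool
    B=Ro.from_matrix(C)*Ro.from_matrix(np.array([[0,0,1],[0,1,0],[-1,0,0.]]))
    return (B.inv()*R).as_euler("XYZ",degrees=True)*[-1,1,1]
def go(p=None,R=None,s=None):
    "travel/turn from measured pose to case position p (mm), rotation R"
    s=s or ctrl.get_state();R0=Ro.from_rotvec(s["tool_rot"])
    if p is not None:print("travel",np.round(R0.inv().apply(w(p)-s["position"]),4).tolist(),end=" ")
    if R is not None:print("turn",np.round((R0.inv()*R).as_rotvec(degrees=True),1).tolist(),end="")
    print()
def show():
    s=ctrl.get_state();print("t",round(s["time"],2),"case",case(s["position"]).round(1),"ypr",ypr(Ro.from_rotvec(s["tool_rot"])).round(1),"F",(C.T@s["ft_force"]).round(2),"q",s["joint_positions"].round(2));return s
E
python3 - <<'E'
from h import *
s=show();print(w([-240,0,300]))
print(ypr(rot(20,25,18)))
D=Ro.from_rotvec(UP*np.radians(95))*Ro.from_rotvec(s["tool_rot"])
go([0,-200,380]);go([-240,0,300],D);print(ypr(D));print((D.inv()*rot(15,25,18)).as_rotvec(degrees=True))
E
```

```text
t 0.1 case [ 694.9 -196.6  235.6] ypr [-143.8   89.9  -85.7] F [-0.28  0.61 -0.2 ] q [ 1.3   0.32 -0.07  1.45  0.02  1.37 -0.06]
[0.62184 0.22586 0.3    ]
[20. 25. 18.]
travel [0.3638, -0.5922, -0.1434] 
travel [0.6604, -0.6904, -0.0633] turn [-0.0, -0.2, -95.0]
[-48.8454444   89.90358029 -85.70418321]
[  2.14925015 -66.13268201  35.47864289]
```

{"method": "step_arm", "body": {"commands": [{"travel":[0.02,-0.035,-0.03],"turn":[0,0,0]},{"travel":[0.045,-0.075,-0.045],"turn":[0,0,0]},{"travel":[0.07,-0.115,-0.06],"turn":[0,0,0]},{"travel":[0.093,-0.152,-0.08],"turn":[0,0,0]},{"travel":[0.115,-0.19,-0.1],"turn":[0,0,0]}]}}

```text
time: 0.6
position: [0.2407, -0.4065, 0.3367]
tool_rot: [-3.108, -0.449, 0.001]
ft_force: [1.0, -0.1, -0.9]
grip_width: 0.997
grip_force: 0.0
```

{"method": "step_arm", "body": {"commands": [{"travel":[0.025,-0.04,-0.01],"turn":[0,0,-8]},{"travel":[0.05,-0.08,-0.02],"turn":[0,0,-16]},{"travel":[0.075,-0.12,-0.03],"turn":[0,0,-24]},{"travel":[0.1,-0.16,-0.04],"turn":[0,0,-32]},{"travel":[0.125,-0.2,-0.045],"turn":[0,0,-40]}]}}

```text
time: 1.1
position: [0.3065, -0.2046, 0.3803]
tool_rot: [-2.798, -1.412, 0.009]
ft_force: [3.6, -1.2, 2.8]
grip_width: 0.999
grip_force: 0.0
```

Run:
```python
from h import *
s=show();go([-100,-80,330],Ro.from_rotvec(s["tool_rot"])*Ro.from_rotvec([0,0,-.7]));go([-240,0,300])
```

```text
t 1.1 case [ 258.8 -189.5  380.3] ypr [-99.7  89.5 -78.6] F [0.24 3.82 2.79] q [ 0.7  -0.3  -0.14  1.8  -0.04  1.65 -0.07]
travel [0.3743, -0.0261, 0.0498] turn [0.0, 0.0, -40.1]
travel [0.5337, -0.0013, 0.0793]
```

{"method": "step_arm", "body": {"commands": [{"travel":[0.035,-0.025,0.005],"turn":[0,0,-6]},{"travel":[0.08,-0.045,0.01],"turn":[0,0,-14]},{"travel":[0.13,-0.055,0.015],"turn":[0,0,-22]},{"travel":[0.18,-0.06,0.02],"turn":[0,0,-30]},{"travel":[0.23,-0.06,0.025],"turn":[0,0,-38]}]}}

```text
time: 1.6
position: [0.3759, -0.0305, 0.3596]
tool_rot: [-2.296, -2.125, 0.009]
ft_force: [1.6, -0.9, -0.7]
grip_width: 0.999
grip_force: 0.0
```

Run:
```python
from h import *
s=show();go([-260,0,300],rot(15,30,18));go(None,rot(15,60,0))
```

```text
t 1.6 case [  72.5 -168.9  359.6] ypr [ -96.6   89.2 -107.6] F [ 0.43  1.77 -0.68] q [ 0.28 -0.28 -0.2   1.82 -0.06  1.61  0.  ]
travel [0.294, 0.2299, 0.0577] turn [-12.2, -59.2, 13.1]
turn [-1.8, -30.3, -3.7]
```

{"method": "step_arm", "body": {"commands": [{"travel":[0.035,0.03,0.005],"turn":[0,-3,0]},{"travel":[0.07,0.06,0.01],"turn":[0,-10,1]},{"travel":[0.11,0.09,0.015],"turn":[0,-17,2]},{"travel":[0.15,0.12,0.02],"turn":[-1,-24,3]},{"travel":[0.19,0.15,0.03],"turn":[-1,-30,4]}]}}

```text
time: 2.1
position: [0.5405, 0.1477, 0.3297]
tool_rot: [2.072, 1.783, -0.529]
ft_force: [1.0, -1.7, 1.1]
grip_width: 1.002
grip_force: 0.0
```

Run:
```python
from h import *
s=show();go([-260,0,250],rot(15,30,18))
```

```text
t 2.1 case [-143.   -57.6  329.7] ypr [ 9.7 60.1  2.8] F [1.36 1.44 1.14] q [-0.09  0.36 -0.63  1.38  0.57  1.85 -0.82]
travel [0.1349, 0.07, 0.0164] turn [-9.2, -28.9, 11.0]
```

{"method": "step_arm", "body": {"commands": [{"travel":[0.025,0.014,0.003],"turn":[-2,-6,2]},{"travel":[0.05,0.028,0.006],"turn":[-4,-12,4]},{"travel":[0.08,0.042,0.01],"turn":[-6,-17,7]},{"travel":[0.11,0.056,0.013],"turn":[-8,-23,9]},{"travel":[0.135,0.07,0.016],"turn":[-9,-29,11]}]}}

```text
time: 2.6
position: [0.6212, 0.2401, 0.2452]
tool_rot: [1.788, 1.317, -0.75]
ft_force: [0.2, -0.6, -3.1]
grip_width: 1.0
grip_force: 0.0
```

Run:
```python
from h import *
s=show();go([-200,0,120],rot(15,20,18))
cv2.imwrite("pics/w1.png",ctrl.get_image("wrist")[:,:,::-1])
```

```text
t 2.6 case [-253.6   -4.5  245.2] ypr [14.6 31.6 16.4] F [ 0.49  0.33 -3.1 ] q [-0.64  0.81 -0.2   1.05  0.85  2.05 -1.04]
travel [0.073, -0.0311, 0.1108] turn [-3.8, -11.0, 1.4]
```

View pics/w1.png

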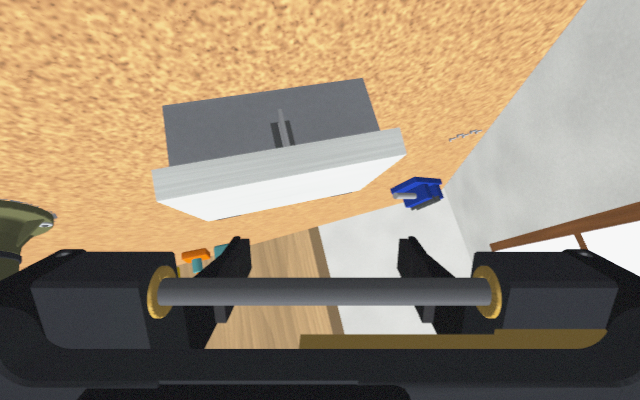

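The wrist view (which is upside down, with bench towards the top) shows the front wall's lower corners at about (163,105) and (363,78). The blade is at about (281,110) to (290,145), in front of its dark bracket.

```bash
cat >> h.py <<'E'
def wray(uv,axis,val,s):
    "wrist pixel onto case plane axis=val(mm)"
    m=ctrl.camera_model("wrist");T=np.array(m["T_tool_cam"]);R0=Ro.from_rotvec(s["tool_rot"]).as_matrix()
    d=np.array([(uv[0]-m["cx"])/m["fx"],(uv[1]-m["cy"])/m["fy"],1])
    c=case(s["position"]+R0@T[:3,3]);d=C.T@R0@T[:3,:3]@d
    return (c+d*(val-c[axis])/d[axis]).round(1)
E
python3 - <<'E'
from h import *
s=show()
for p in((163,105),(363,78)):print(wray(p,0,-85,s))
for p in((280,110),(283,130),(288,146),(272,125),(292,146)):print(p,wray(p,0,-89,s),wray(p,0,-123,s))
for p in((153,170),(401,128),(406,153)):print(p,wray(p,0,-132,s))
im=cv2.imread("pics/w1.png")[60:200,140:420];cv2.imwrite("pics/w1c.png",cv2.resize(im,None,fx=2.8,fy=2.8,interpolation=2))
E
```

```text
t 2.65 case [-253.9   -4.   241.3] ypr [14.6 30.8 16.4] F [ 3.52 -1.45 -4.86] q [-0.66  0.82 -0.17  1.05  0.85  2.05 -1.04]
[ -85.  -126.4    1.3]
[-85.  128.7   4.3]
(280, 110) [-89.    9.6  35.5] [-123.     6.3   57.6]
(283, 130) [-89.    7.5  63.4] [-123.     4.4   82.6]
(288, 146) [-89.    8.9  85.5] [-123.     5.6  102.5]
(272, 125) [-89.   -4.2  54.2] [-123.    -6.1   74.4]
(292, 146) [-89.   13.6  86.4] [-123.     9.8  103.3]
(153, 170) [-132.  -128.5  107. ]
(401, 128) [-132.   131.6  109.4]
(406, 153) [-132.   127.5  139.6]
```

View pics/w1c.png

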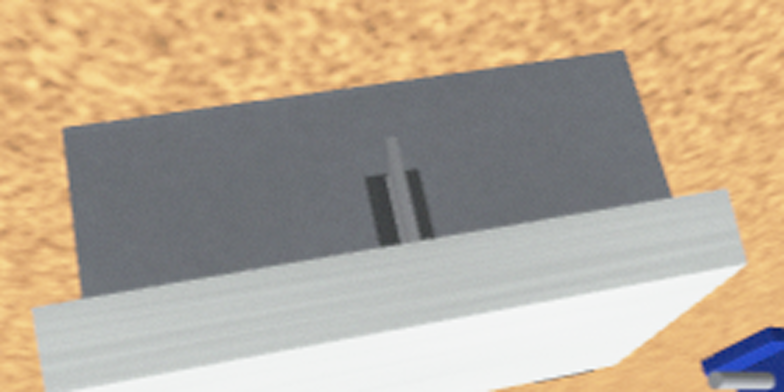

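The crop shows the blade's lower front end at about (280,110) in the full frame, which puts the catch at case y ≈ +5.

I'll straddle it. The low -y finger will push the catch and the high +y finger will lift the lip.

```bash
cat >> h.py <<'E'
def fing(R,p,op=57.):
    "case coords of: pusher lead low corner, pusher low/high z, lifter tip top (2 corners), body lowest z"
    f=lambda v:np.array(p)+C.T@R.apply(v)
    P=np.array([f([a,-b,14]) for a in(9.5,-9.5) for b in(op/2,op/2+15)])
    L=np.array([f([a,b,14]) for a in(9.5,-9.5) for b in(op/2,op/2+15)])
    B=np.array([f([a,b,-56]) for a in(37.5,-37.5) for b in(95,-95)])
    Bb=np.array([f([a,b,-56-100]) for a in(37.5,-37.5) for b in(95,-95)])
    print("push corner",P[0].round(1),"push z",P[:,2].min().round(1),P[:,2].max().round(1),"deepest",P[:,0].max().round(1),"| lift top",L[np.argmax(L[:,2])].round(1),"low",L[:,2].min().round(1),"tip x",L[:,0].max().round(1),"ymin",L[:,1].min().round(1),"| body",B[:,2].min().round(1),Bb[:,2].min().round(1),"xmax",B[:,0].max().round(1))
    # lifter top height at lip x=-132
    d=C.T@R.apply([0,0,1]);l=L[np.argmax(L[:,2])];print("  lifter top z at x=-132:",round(l[2]+d[2]/d[0]*(-132-l[0]),1))
E
python3 - <<'E'
from h import *
for a in((13,20,22),(13,12,22),(8,15,20),(15,25,20)):
    print(a);fing(rot(*a),[-125,20,78])
E
```

```text
(13, 20, 22)
push corner [-113.5   -0.8   54.9] push z 49.6 71.5 deepest -104.8 | lift top [-112.1   60.7   96.8] low 75.0 tip x -110.8 ymin 46.7 | body 31.0 65.2 xmax -153.6
  lifter top z at x=-132: 104.2
(13, 12, 22)
push corner [-1.105e+02 -1.000e-01  5.600e+01] push z 50.5 73.3 deepest -103.3 | lift top [-114.8   60.1   99.6] low 76.9 tip x -112.9 ymin 46.3 | body 20.8 41.6 xmax -155.6
  lifter top z at x=-132: 103.4
(8, 15, 20)
push corner [-113.1   -2.1   56.3] push z 51.4 73.6 deepest -107.0 | lift top [-110.7   60.    97.4] low 75.2 tip x -110.1 ymin 45.9 | body 27.1 53.0 xmax -163.7
  lifter top z at x=-132: 103.1
(15, 25, 20)
push corner [-114.3   -1.5   55.2] push z 50.5 71.3 deepest -103.8 | lift top [-112.8   62.2   93.7] low 72.8 tip x -111.2 ymin 48.1 | body 40.3 82.5 xmax -146.5
  lifter top z at x=-132: 102.9
```

Run:
```python
from h import *
s=show();go([-200,8,130],rot(13,20,22))
```

```text
t 2.65 case [-253.9   -4.   241.3] ypr [14.6 30.8 16.4] F [ 3.52 -1.45 -4.86] q [-0.66  0.82 -0.17  1.05  0.85  2.05 -1.04]
travel [0.064, -0.021, 0.1044] turn [-2.2, -10.7, 6.3]
```

{"method": "step_arm", "body": {"commands": [{"travel":[0.013,-0.004,0.02],"turn":[0,-2,1]},{"travel":[0.026,-0.008,0.04],"turn":[-1,-4,2]},{"travel":[0.038,-0.012,0.062],"turn":[-1,-6,4]},{"travel":[0.05,-0.017,0.084],"turn":[-2,-8,5]},{"travel":[0.064,-0.021,0.104],"turn":[-2,-11,6]}], "gripper": 0.65}}

```text
time: 3.15
position: [0.6185, 0.184, 0.1381]
tool_rot: [1.704, 1.09, -0.811]
ft_force: [0.3, 0.2, 0.0]
grip_width: 0.679
grip_force: 0.0
```

Run:
```python
from h import *
s=show();go([-180,8,73],rot(13,20,22))
fing(Ro.from_rotvec(s["tool_rot"]),case(s["position"]))
```

```text
t 3.15 case [-198.8    8.   138.1] ypr [12.5 20.7 21.9] F [-0.29  0.2   0.01] q [-0.65  0.94 -0.12  1.17  0.88  1.99 -1.26]
travel [0.0489, -0.024, 0.0402] turn [-0.7, -0.5, -0.1]
push corner [-187.8  -13.   114.9] push z 109.7 131.4 deepest -179.0 | lift top [-185.3   48.7  156.5] low 134.8 tip x -184.3 ymin 34.6 | body 92.2 127.6 xmax -228.0
  lifter top z at x=-132: 135.8
```

{"method": "step_arm", "body": {"commands": [{"travel":[0.012,-0.006,0.01],"turn":[0,0,0]},{"travel":[0.024,-0.012,0.02],"turn":[0,0,0]},{"travel":[0.037,-0.018,0.03],"turn":[-1,0,0]},{"travel":[0.049,-0.024,0.04],"turn":[-1,0,0]},{"travel":[0.049,-0.024,0.04],"turn":[-1,0,0]}]}}

```text
time: 3.65
position: [0.613, 0.1658, 0.0713]
tool_rot: [1.688, 1.097, -0.803]
ft_force: [-0.4, 0.5, -0.5]
grip_width: 0.644
grip_force: 0.0
```

Run:
```python
from h import *
s=show();go([-115,8,73],rot(13,20,22))
fing(Ro.from_rotvec(s["tool_rot"]),case(s["position"]))
cv2.imwrite("pics/w2.png",ctrl.get_image("wrist")[:,:,::-1])
```

```text
t 3.65 case [-179.8    7.4   71.3] ypr [13.5 20.3 22. ] F [-0.42 -0.53 -0.47] q [-0.63  0.99 -0.12  1.23  0.88  1.91 -1.33]
travel [-0.0273, -0.0046, 0.0586] turn [0.3, -0.5, 0.1]
push corner [-168.3  -13.3   48.1] push z 42.9 64.6 deepest -159.3 | lift top [-167.1   48.3   90. ] low 68.2 tip x -165.7 ymin 34.3 | body 24.7 59.5 xmax -207.3
  lifter top z at x=-132: 76.6
```

View pics/w2.png

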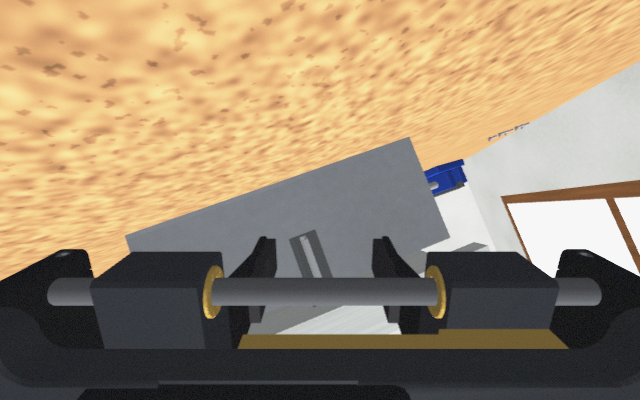

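The blade is visible between the fingers, at about (305,245). The pusher is to its left and the lifter to its right, so I'm inserting under the lip.

{"method": "step_arm", "body": {"commands": [{"travel":[-0.006,-0.001,0.013],"turn":[0,0,0]},{"travel":[-0.012,-0.002,0.026],"turn":[0,0,0]},{"travel":[-0.018,-0.003,0.039],"turn":[0,0,0]},{"travel":[-0.0225,-0.004,0.049],"turn":[0,0,0]},{"travel":[-0.0273,-0.0046,0.0586],"turn":[0,0,0]}]}}

```text
time: 4.2
position: [0.5977, 0.1039, 0.0759]
tool_rot: [1.691, 1.095, -0.797]
ft_force: [0.4, -0.5, 0.1]
grip_width: 0.648
grip_force: 0.0
```

Run:
```python
from h import *
s=show();fing(Ro.from_rotvec(s["tool_rot"]),case(s["position"]))
x,y,z=case(s["position"])
for d in(10,20,36):go([-115,y+d,75])
```

```text
t 4.2 case [-116.     9.1   75.9] ypr [13.6 20.5 22.3] F [0.35 0.51 0.11] q [-0.58  0.9  -0.11  1.4   0.89  1.83 -1.37]
push corner [-104.6  -11.5   52.6] push z 47.3 69.1 deepest -95.6 | lift top [-103.3   49.9   94.7] low 72.9 tip x -102.0 ymin 35.9 | body 29.2 64.2 xmax -143.5
  lifter top z at x=-132: 105.7
travel [0.0033, 0.0089, 0.0035] 
travel [0.0062, 0.0182, 0.0057] 
travel [0.0109, 0.0331, 0.0092]
```

{"method": "step_arm", "body": {"commands": [{"travel":[0.0006,0.0019,0.0005],"turn":[0,0,0]},{"travel":[0.0012,0.0037,0.0009],"turn":[0,0,0]},{"travel":[0.0018,0.0056,0.0013],"turn":[0,0,0]},{"travel":[0.0024,0.0075,0.0018],"turn":[0,0,0]},{"travel":[0.003,0.0093,0.0022],"turn":[0,0,0]}]}}

```text
time: 4.7
position: [0.6073, 0.1019, 0.0747]
tool_rot: [1.69, 1.095, -0.799]
ft_force: [0.4, 0.0, -0.4]
grip_width: 0.649
grip_force: 0.0
```

{"method": "step_arm", "body": {"commands": [{"travel":[0.0005,0.0014,0.0003],"turn":[0,0,0]},{"travel":[0.0009,0.0028,0.0007],"turn":[0,0,0]},{"travel":[0.0014,0.0042,0.001],"turn":[0,0,0]},{"travel":[0.0014,0.0042,0.001],"turn":[0,0,0]}]}}

```text
time: 5.1
position: [0.6116, 0.1001, 0.0749]
tool_rot: [1.69, 1.095, -0.799]
ft_force: [-0.1, 0.3, 0.2]
grip_width: 0.652
grip_force: 0.0
```

Run:
```python
from h import *
s=show();fing(Ro.from_rotvec(s["tool_rot"]),case(s["position"]))
```

```text
t 5.1 case [-116.1   23.6   74.9] ypr [13.5 20.4 22.3] F [-0.31 -0.14  0.21] q [-0.57  0.92 -0.11  1.37  0.91  1.83 -1.34]
push corner [-104.6    2.9   51.7] push z 46.3 68.1 deepest -95.7 | lift top [-103.3   64.3   93.7] low 71.9 tip x -102.0 ymin 50.4 | body 28.2 63.0 xmax -143.6
  lifter top z at x=-132: 104.7
```

{"method": "step_arm", "body": {"commands": [{"travel":[0.0004,0.0012,0.0003],"turn":[0,0,0]},{"travel":[0.0008,0.0024,0.0006],"turn":[0,0,0]},{"travel":[0.0012,0.0037,0.0009],"turn":[0,0,0]},{"travel":[0.0012,0.0037,0.0009],"turn":[0,0,0]}]}}

```text
time: 5.5
position: [0.6148, 0.0994, 0.0748]
tool_rot: [1.69, 1.095, -0.8]
ft_force: [-3.5, 2.4, 0.9]
grip_width: 0.648
grip_force: 1.6
```

{"method": "step_arm", "body": {"commands": [{"travel":[0.0004,0.0012,0.0003],"turn":[0,0,0]},{"travel":[0.0008,0.0024,0.0006],"turn":[0,0,0]},{"travel":[0.0012,0.0037,0.0009],"turn":[0,0,0]},{"travel":[0.0012,0.0037,0.0009],"turn":[0,0,0]}]}}

```text
time: 5.9
position: [0.6186, 0.0981, 0.0748]
tool_rot: [1.69, 1.095, -0.801]
ft_force: [-5.0, 1.7, 2.1]
grip_width: 0.655
grip_force: 2.5
```

Run:
```python
from h import *
s=show();fing(Ro.from_rotvec(s["tool_rot"]),case(s["position"]))
```

```text
t 5.9 case [-116.    30.9   74.8] ypr [13.5 20.4 22.2] F [-0.32 -5.32  2.14] q [-0.57  0.93 -0.1   1.35  0.91  1.83 -1.33]
push corner [-104.6   10.2   51.6] push z 46.3 68.1 deepest -95.6 | lift top [-103.2   71.7   93.6] low 71.8 tip x -101.9 ymin 57.7 | body 28.1 63.0 xmax -143.7
  lifter top z at x=-132: 104.6
```

{"method": "step_arm", "body": {"commands": [{"travel":[0.0006,0.0018,0.0004],"turn":[0,0,0]},{"travel":[0.0012,0.0037,0.0009],"turn":[0,0,0]},{"travel":[0.0018,0.0056,0.0013],"turn":[0,0,0]},{"travel":[0.0024,0.0075,0.0018],"turn":[0,0,0]},{"travel":[0.0024,0.0075,0.0018],"turn":[0,0,0]}]}}

```text
time: 6.4
position: [0.6252, 0.0968, 0.074]
tool_rot: [1.691, 1.096, -0.803]
ft_force: [-7.8, 3.3, 1.6]
grip_width: 0.654
grip_force: 3.8
```

{"method": "step_arm", "body": {"commands": [{"travel":[0.0006,0.0018,0.0004],"turn":[0,0,0]},{"travel":[0.0012,0.0037,0.0009],"turn":[0,0,0]},{"travel":[0.0018,0.0056,0.0013],"turn":[0,0,0]},{"travel":[0.0018,0.0056,0.0013],"turn":[0,0,0]}]}}

```text
time: 6.8
position: [0.6315, 0.096, 0.0736]
tool_rot: [1.692, 1.098, -0.8]
ft_force: [-5.9, 5.5, 0.7]
grip_width: 0.648
grip_force: 3.5
```

Run:
```python
from h import *
s=show();fing(Ro.from_rotvec(s["tool_rot"]),case(s["position"]))
cv2.imwrite("pics/w3.png",ctrl.get_image("wrist")[200:350,180:460,::-1].repeat(2,0).repeat(2,1))
```

```text
t 6.8 case [-117.4   43.9   73.6] ypr [13.5 20.6 22.1] F [-3.7  -7.11  0.67] q [-0.56  0.94 -0.1   1.32  0.92  1.82 -1.31]
push corner [-105.9   23.1   50.4] push z 45.1 66.9 deepest -97.0 | lift top [-104.6   84.7   92.3] low 70.5 tip x -103.3 ymin 70.7 | body 27.3 62.4 xmax -144.9
  lifter top z at x=-132: 102.8
```

View pics/w3.png

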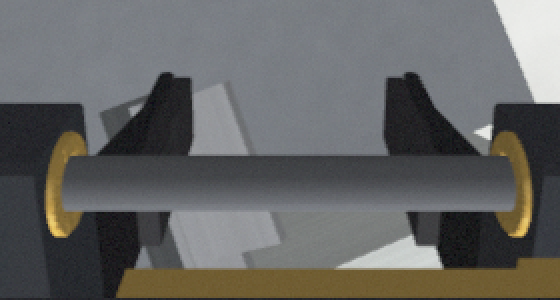

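Run:
```python
from h import *
from scipy.optimize import brentq
s=show();R=Ro.from_rotvec(s["tool_rot"])
for a in(9.5,4,0,-5,-9.5):
    c=case(s["position"])+C.T@R.apply([a,-28.3,14]);f=-89-c[0]
    print(c.round(1),[round(brentq(lambda p:f*np.tan(p)-2/np.cos(p)-(c[1]-y0),0,1.5),2) for y0 in(4,5,6,7)])
```

```text
t 6.85 case [-117.4   43.8   73.6] ypr [13.5 20.6 22.1] F [-3.29 -7.68  0.1 ] q [-0.56  0.94 -0.1   1.32  0.92  1.82 -1.31]
[-106.    23.3   50.5] [0.92, 0.9, 0.87, 0.85]
[-103.8   21.7   55.3] [0.96, 0.93, 0.91, 0.88]
[-102.2   20.5   58.8] [0.99, 0.96, 0.93, 0.9]
[-100.2   19.1   63.1] [1.04, 1.01, 0.98, 0.94]
[-98.4  17.8  67. ] [1.09, 1.06, 1.03, 0.99]
```

Run:
```python
from h import *
s=show();R=Ro.from_rotvec(s["tool_rot"]);print("10up",R.inv().apply([0,0,.01]).round(4),"10 +y",R.inv().apply(EY*.01).round(4),"10 +x",R.inv().apply(EX*.01).round(4))
```

```text
t 6.85 case [-117.4   43.8   73.6] ypr [13.5 20.6 22.1] F [-3.29 -7.68  0.1 ] q [-0.56  0.94 -0.1   1.32  0.92  1.82 -1.31]
10up [-0.0087  0.0035 -0.0035] 10 +y [0.0029 0.0093 0.0022] 10 +x [-0.004  -0.0009  0.0091]
```

{"method": "step_arm", "body": {"commands": [{"travel":[-0.0017,0.0007,-0.0007],"turn":[0,0,0]},{"travel":[-0.0035,0.0014,-0.0014],"turn":[0,0,0]},{"travel":[-0.0052,0.0021,-0.0021],"turn":[0,0,0]},{"travel":[-0.007,0.0028,-0.0028],"turn":[0,0,0]},{"travel":[-0.0087,0.0035,-0.0035],"turn":[0,0,0]}]}}

```text
time: 7.35
position: [0.6324, 0.0973, 0.0806]
tool_rot: [1.694, 1.105, -0.795]
ft_force: [-2.5, 5.5, -9.7]
grip_width: 0.655
grip_force: 5.4
```

Run:
```python
from h import *
s=show();fing(Ro.from_rotvec(s["tool_rot"]),case(s["position"]))
```

```text
t 7.35 case [-118.8   44.3   80.6] ypr [13.7 20.9 22.1] F [-4.6  -3.89 -9.73] q [-0.56  0.93 -0.1   1.33  0.92  1.82 -1.3 ]
push corner [-107.5   23.6   57.3] push z 52.1 73.8 deepest -98.3 | lift top [-106.1   85.3   99. ] low 77.3 tip x -104.8 ymin 71.3 | body 34.8 70.5 xmax -145.8
  lifter top z at x=-132: 109.2
```

{"method": "step_arm", "body": {"commands": [{"travel":[-0.0018,0.0007,-0.0005],"turn":[0,0,0]},{"travel":[-0.0038,0.0014,-0.001],"turn":[0,0,0]},{"travel":[-0.0056,0.0021,-0.0014],"turn":[0,0,0]},{"travel":[-0.0074,0.0028,-0.002],"turn":[0,0,0]},{"travel":[-0.0091,0.0035,-0.0026],"turn":[0,0,0]}]}}

```text
time: 7.85
position: [0.6322, 0.0967, 0.0899]
tool_rot: [1.694, 1.107, -0.795]
ft_force: [-1.9, 6.4, -10.6]
grip_width: 0.649
grip_force: 5.7
```

Run:
```python
from h import *
s=show();fing(Ro.from_rotvec(s["tool_rot"]),case(s["position"]))
```

```text
t 7.85 case [-118.3   44.3   89.9] ypr [13.8 21.  22. ] F [ -5.7   -3.53 -10.58] q [-0.56  0.91 -0.1   1.33  0.92  1.83 -1.29]
push corner [-106.9   23.6   66.7] push z 61.5 83.2 deepest -97.7 | lift top [-105.6   85.3  108.4] low 86.7 tip x -104.2 ymin 71.3 | body 44.3 80.1 xmax -145.1
  lifter top z at x=-132: 118.8
```

{"method": "step_arm", "body": {"commands": [{"travel":[-0.0024,0.001,-0.001],"turn":[0,0,0]},{"travel":[-0.0049,0.002,-0.002],"turn":[0,0,0]},{"travel":[-0.0073,0.0029,-0.0029],"turn":[0,0,0]},{"travel":[-0.0098,0.0039,-0.0039],"turn":[0,0,0]},{"travel":[-0.0122,0.0049,-0.0049],"turn":[0,0,0]}]}}

```text
time: 8.35
position: [0.6319, 0.0964, 0.1039]
tool_rot: [1.694, 1.106, -0.796]
ft_force: [-1.1, 5.9, -10.0]
grip_width: 0.651
grip_force: 5.7
```

Run:
```python
from h import *
s=show();fing(Ro.from_rotvec(s["tool_rot"]),case(s["position"]))
```

```text
t 8.35 case [-117.9   44.1  103.9] ypr [13.7 21.  22. ] F [ -5.45  -2.61 -10.01] q [-0.56  0.89 -0.1   1.33  0.92  1.84 -1.28]
push corner [-106.5   23.3   80.7] push z 75.4 97.1 deepest -97.4 | lift top [-105.2   85.   122.3] low 100.6 tip x -103.8 ymin 71.1 | body 58.2 94.0 xmax -144.8
  lifter top z at x=-132: 132.9
```

Run:
```python
from h import *
cv2.imwrite("pics/s1.png",cv2.resize(ctrl.get_image("scene")[120:270,240:440,::-1],None,fx=4,fy=4,interpolation=2))
m=ctrl.camera_model("scene")
def pr(p):
    c=np.array(m["R"])@w(p)+m["t"];return np.array([m["fx"]*c[0]/c[2]+m["cx"],m["fy"]*c[1]/c[2]+m["cy"]])
for th in(0,.06,.09,.12,.15):
    a=.15+th
    for y in(132,-132):
        P=[85-215*np.cos(a),y,102+215*np.sin(a)];Q=[P[0]-28*np.sin(a),y,P[2]-28*np.cos(a)]
        print(th,y,((pr(P)-[240,120])*4).round(0),((pr(Q)-[240,120])*4).round(0))
```

```text
0 132 [284. 423.] [287. 461.]
0 -132 [672. 273.] [670. 310.]
0.06 132 [282. 404.] [287. 445.]
0.06 -132 [673. 255.] [672. 294.]
0.09 132 [280. 394.] [286. 436.]
0.09 -132 [673. 245.] [673. 286.]
0.12 132 [279. 384.] [286. 427.]
0.12 -132 [673. 236.] [674. 277.]
0.15 132 [277. 374.] [285. 418.]
0.15 -132 [673. 226.] [675. 268.]
```

View pics/s1.png

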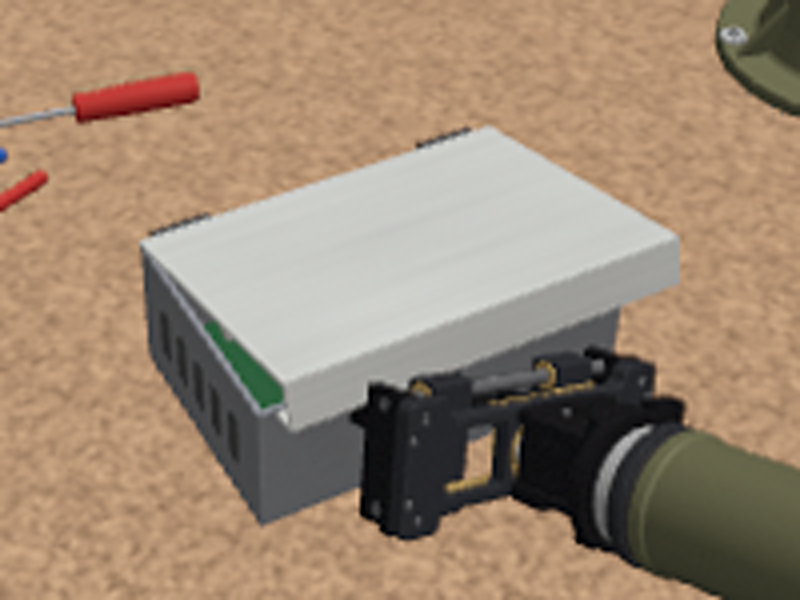

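The cover's near corner is at (286,380)/(292,428) in the crop, which matches a cover angle of about 0.12. It's past the catch, so I'm letting the catch spring back slowly.

{"method": "step_arm", "body": {"commands": [{"travel":[-0.001,-0.0033,-0.0008],"turn":[0,0,0]},{"travel":[-0.002,-0.0067,-0.0016],"turn":[0,0,0]},{"travel":[-0.0031,-0.01,-0.0024],"turn":[0,0,0]},{"travel":[-0.0042,-0.0134,-0.0032],"turn":[0,0,0]},{"travel":[-0.0052,-0.0167,-0.004],"turn":[0,0,0]}]}}

```text
time: 8.9
position: [0.6166, 0.101, 0.1064]
tool_rot: [1.692, 1.103, -0.791]
ft_force: [2.1, 5.6, -5.6]
grip_width: 0.651
grip_force: 4.3
```

{"method": "step_arm", "body": {"commands": [{"travel":[-0.001,-0.0033,-0.0008],"turn":[0,0,0]},{"travel":[-0.002,-0.0067,-0.0016],"turn":[0,0,0]},{"travel":[-0.0031,-0.01,-0.0024],"turn":[0,0,0]},{"travel":[-0.0042,-0.0134,-0.0032],"turn":[0,0,0]},{"travel":[-0.0052,-0.0167,-0.004],"turn":[0,0,0]}]}}

```text
time: 9.4
position: [0.598, 0.1028, 0.1087]
tool_rot: [1.69, 1.095, -0.798]
ft_force: [4.5, 2.0, -4.5]
grip_width: 0.65
grip_force: 2.6
```

Run:
```python
from h import *
s=show();fing(Ro.from_rotvec(s["tool_rot"]),case(s["position"]))
```

```text
t 9.4 case [-115.     9.7  108.7] ypr [13.6 20.4 22.3] F [-3.08  3.77 -4.55] q [-0.58  0.85 -0.11  1.41  0.9   1.85 -1.33]
push corner [-103.6  -10.9   85.4] push z 80.1 101.9 deepest -94.6 | lift top [-102.3   50.5  127.5] low 105.7 tip x -101.0 ymin 36.6 | body 61.9 96.8 xmax -142.5
  lifter top z at x=-132: 138.9
```

{"method": "step_arm", "body": {"commands": [{"travel":[0.001,0.0008,-0.0045],"turn":[0,0,0]},{"travel":[0.002,0.0015,-0.009],"turn":[0,0,0]},{"travel":[0.003,0.0023,-0.014],"turn":[0,0,0]},{"travel":[0.0041,0.003,-0.0187],"turn":[0,0,0]}]}}

```text
time: 9.8
position: [0.6029, 0.1217, 0.1137]
tool_rot: [1.69, 1.093, -0.799]
ft_force: [1.0, 0.8, -0.6]
grip_width: 0.654
grip_force: 0.0
```

```bash
cat >> h.py <<'E'
def M(a,s=207,d=27.5):return np.array([85-s*np.cos(a)-d*np.sin(a),0,102+s*np.sin(a)-d*np.cos(a)])
def arc(a0,a1,n,s):
    R=Ro.from_rotvec(s["tool_rot"]);p=case(s["position"]);c=p+C.T@R.apply([-9.5,28.3+15,14]);print("corner",c.round(1))
    b=np.array([c[0],0,c[2]])
    for a in np.linspace(a0,a1,n):print(round(a,2),R.inv().apply(C@(M(a)-b)/1000).round(4).tolist())
E
python3 - <<'E'
from h import *
s=show();fing(Ro.from_rotvec(s["tool_rot"]),case(s["position"]))
arc(.3,.85,6,s)
E
```

```text
t 9.8 case [-134.6    9.5  113.7] ypr [13.5 20.4 22.3] F [-1.    0.74 -0.57] q [-0.6   0.87 -0.11  1.36  0.9   1.88 -1.32]
push corner [-123.1  -11.2   90.5] push z 85.1 107.0 deepest -114.2 | lift top [-121.8   50.2  132.6] low 110.8 tip x -120.5 ymin 36.3 | body 66.9 101.7 xmax -162.2
  lifter top z at x=-132: 136.5
corner [-121.8   50.   132.5]
0.3 [-0.0042, 0.0015, -0.0007]
0.41 [-0.0256, 0.009, -0.0039]
0.52 [-0.0475, 0.0161, -0.0046]
0.63 [-0.0694, 0.0226, -0.0028]
0.74 [-0.0912, 0.0285, 0.0013]
0.85 [-0.1126, 0.0337, 0.0079]
```

{"method": "step_arm", "body": {"commands": [{"travel":[-0.0042,0.0015,-0.0007],"turn":[0,0,0]},{"travel":[-0.015,0.0053,-0.0025],"turn":[0,0,0]},{"travel":[-0.0256,0.009,-0.0039],"turn":[0,0,0]},{"travel":[-0.0365,0.0126,-0.0044],"turn":[0,0,0]},{"travel":[-0.0475,0.0161,-0.0046],"turn":[0,0,0]}]}}

```text
time: 10.3
position: [0.599, 0.1092, 0.1624]
tool_rot: [1.691, 1.097, -0.797]
ft_force: [1.1, 5.6, -3.5]
grip_width: 0.653
grip_force: 2.6
```

{"method": "step_arm", "body": {"commands": [{"travel":[-0.011,0.0033,0.001],"turn":[0,0,0]},{"travel":[-0.0219,0.0065,0.0018],"turn":[0,0,0]},{"travel":[-0.0328,0.0095,0.0038],"turn":[0,0,0]},{"travel":[-0.0437,0.0124,0.0059],"turn":[0,0,0]},{"travel":[-0.0544,0.015,0.009],"turn":[0,0,0]}]}}

```text
time: 10.8
position: [0.5913, 0.0811, 0.2124]
tool_rot: [1.691, 1.095, -0.797]
ft_force: [0.8, 6.2, -1.1]
grip_width: 0.649
grip_force: 2.5
```

Run:
```python
from h import *
s=show();fing(Ro.from_rotvec(s["tool_rot"]),case(s["position"]))
arc(.8,1.57,8,s)
```

```text
t 10.8 case [-92.4   9.  212.4] ypr [13.6 20.5 22.3] F [-6.2  -0.88 -1.13] q [-0.56  0.69 -0.11  1.45  0.92  1.91 -1.22]
push corner [-80.9 -11.6 189.2] push z 183.8 205.6 deepest -71.9 | lift top [-79.6  49.8 231.2] low 209.4 tip x -78.3 ymin 35.9 | body 165.7 200.7 xmax -119.8
  lifter top z at x=-132: 251.4
corner [-79.6  49.6 231.2]
0.8 [-0.0004, 0.0, 0.0005]
0.91 [-0.0215, 0.0048, 0.0083]
1.02 [-0.0417, 0.0088, 0.0184]
1.13 [-0.0609, 0.0119, 0.0306]
1.24 [-0.0788, 0.0142, 0.0448]
1.35 [-0.0952, 0.0156, 0.0608]
1.46 [-0.11, 0.016, 0.0784]
1.57 [-0.1228, 0.0156, 0.0974]
```

{"method": "step_arm", "body": {"commands": [{"travel":[-0.0108,0.0024,0.004],"turn":[0,0,0]},{"travel":[-0.0215,0.0048,0.0083],"turn":[0,0,0]},{"travel":[-0.0317,0.0068,0.0132],"turn":[0,0,0]},{"travel":[-0.0417,0.0088,0.0184],"turn":[0,0,0]},{"travel":[-0.0515,0.0104,0.0244],"turn":[0,0,0]}]}}

```text
time: 11.3
position: [0.58, 0.0403, 0.253]
tool_rot: [1.691, 1.094, -0.797]
ft_force: [0.7, 5.4, 0.6]
grip_width: 0.654
grip_force: 2.3
```

{"method": "step_arm", "body": {"commands": [{"travel":[-0.0094,0.0015,0.0062],"turn":[0,0,0]},{"travel":[-0.0185,0.0027,0.013],"turn":[0,0,0]},{"travel":[-0.0273,0.0038,0.0204],"turn":[0,0,0]},{"travel":[-0.0273,0.0038,0.0204],"turn":[0,0,0]}]}}

```text
time: 11.7
position: [0.5719, 0.0102, 0.2715]
tool_rot: [1.692, 1.089, -0.799]
ft_force: [-0.0, -0.1, 0.9]
grip_width: 0.65
grip_force: 0.2
```

Run:
```python
from h import *
s=show();fing(Ro.from_rotvec(s["tool_rot"]),case(s["position"]))
arc(1.2,1.57,8,s)
cv2.imwrite("pics/s2.png",cv2.resize(ctrl.get_image("scene")[60:260,230:450,::-1],None,fx=3,fy=3,interpolation=2))
```

```text
t 11.7 case [-18.8   9.2 271.5] ypr [13.4 20.3 22.4] F [ 0.12 -0.01  0.92] q [-0.5   0.53 -0.09  1.58  0.96  1.88 -1.15]
push corner [ -7.4 -11.4 248.2] push z 242.9 264.7 deepest 1.5 | lift top [ -5.9  49.9 290.5] low 268.7 tip x -4.7 ymin 36.0 | body 224.5 259.3 xmax -46.8
  lifter top z at x=-132: 338.5
corner [ -5.9  49.7 290.4]
1.2 [0.0086, -0.0011, -0.007]
1.25 [0.0003, -0.0001, 0.0002]
1.31 [-0.0077, 0.0006, 0.0078]
1.36 [-0.0153, 0.0012, 0.0158]
1.41 [-0.0225, 0.0015, 0.0242]
1.46 [-0.0292, 0.0016, 0.0329]
1.52 [-0.0356, 0.0016, 0.0419]
1.57 [-0.0415, 0.0013, 0.0512]
```

View pics/s2.png

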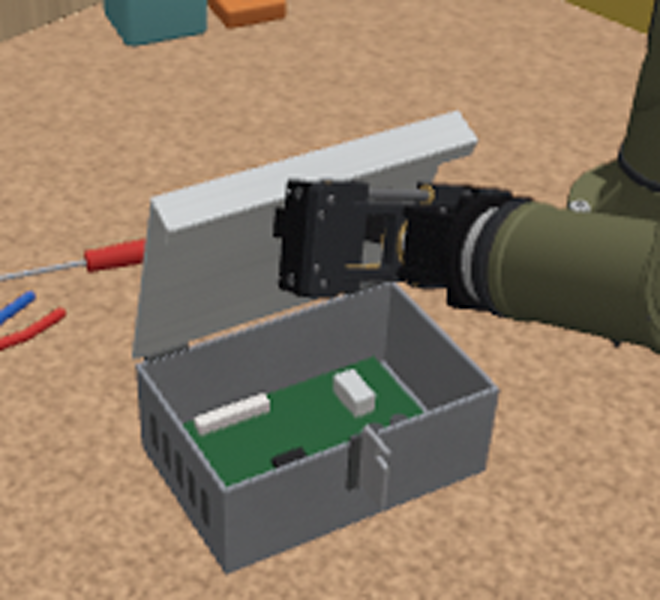

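The cover is well up, lip ends near (165,210) and (465,130). The catch is standing straight out again at (378,465). Now for the last part of the swing.

{"method": "step_arm", "body": {"commands": [{"travel":[-0.0077,0.0006,0.0078],"turn":[0,0,0]},{"travel":[-0.0153,0.0012,0.0158],"turn":[0,0,0]},{"travel":[-0.0225,0.0015,0.0242],"turn":[0,0,0]},{"travel":[-0.0292,0.0016,0.0329],"turn":[0,0,0]},{"travel":[-0.0325,0.0016,0.0375],"turn":[0,0,0]}]}}

```text
time: 12.25
position: [0.5599, -0.0351, 0.285]
tool_rot: [1.691, 1.093, -0.8]
ft_force: [0.7, 4.7, 3.0]
grip_width: 0.648
grip_force: 1.8
```

{"method": "step_arm", "body": {"commands": [{"travel":[-0.0031,0,0.0044],"turn":[0,0,0]},{"travel":[-0.006,-0.0002,0.009],"turn":[0,0,0]},{"travel":[-0.009,-0.0003,0.0137],"turn":[0,0,0]},{"travel":[-0.009,-0.0003,0.0137],"turn":[0,0,0]},{"travel":[-0.009,-0.0003,0.0137],"turn":[0,0,0]}]}}

```text
time: 12.75
position: [0.5558, -0.0498, 0.2866]
tool_rot: [1.691, 1.095, -0.801]
ft_force: [0.7, 0.3, 0.1]
grip_width: 0.648
grip_force: 0.0
```

Run:
```python
from h import *
s=show();fing(Ro.from_rotvec(s["tool_rot"]),case(s["position"]))
arc(1.55,1.59,3,s)
cv2.imwrite("pics/s3.png",cv2.resize(ctrl.get_image("scene")[60:260,230:450,::-1],None,fx=3,fy=3,interpolation=2))
m=ctrl.camera_model("scene")
def pr(p):
    c=np.array(m["R"])@w(p)+m["t"];return np.array([m["fx"]*c[0]/c[2]+m["cx"],m["fy"]*c[1]/c[2]+m["cy"]])
for th in(1.30,1.36,1.42,1.48):
    a=.15+th
    for y in(132,-132):
        P=[85-215*np.cos(a),y,102+215*np.sin(a)];Q=[P[0]-28*np.sin(a),y,P[2]-28*np.cos(a)]
        print(th,y,((pr(P)-[230,60])*3).round(0),((pr(Q)-[230,60])*3).round(0))
```

```text
t 12.75 case [ 43.3   9.6 286.6] ypr [13.4 20.4 22.2] F [-0.49  0.55  0.13] q [-0.45  0.43 -0.07  1.68  0.99  1.82 -1.11]
push corner [ 54.8 -11.1 263.4] push z 258.0 279.8 deepest 63.7 | lift top [ 56.1  50.4 305.3] low 283.5 tip x 57.4 ymin 36.4 | body 239.9 274.8 xmax 15.6
  lifter top z at x=-132: 377.3
corner [ 56.1  50.2 305.3]
1.55 [-0.0015, 0.0014, -0.0038]
1.57 [-0.0037, 0.0012, -0.0002]
1.59 [-0.0058, 0.001, 0.0034]
1.3 132 [123. 161.] [139. 184.]
1.3 -132 [427.  77.] [446.  97.]
1.36 132 [116. 151.] [132. 172.]
1.36 -132 [418.  69.] [437.  86.]
1.42 132 [109. 143.] [125. 161.]
1.42 -132 [409.  62.] [428.  77.]
1.48 132 [102. 135.] [117. 151.]
1.48 -132 [401.  55.] [420.  68.]
```

View pics/s3.png

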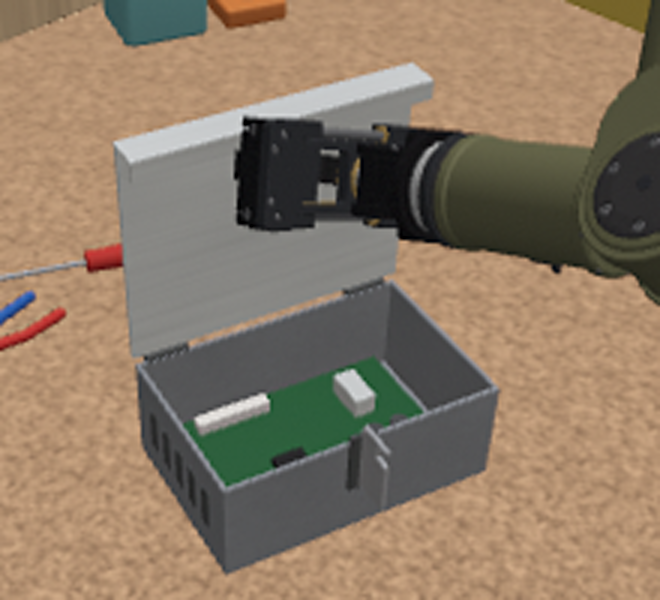

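The lip corners are at about (114,146) and (415,63). Allowing for the constant offset seen earlier, that puts the cover at about 1.40. I'll nudge it 3 mm more, then back straight off.

{"method": "step_arm", "body": {"commands": [{"travel":[-0.0006,-0.0001,0.0014],"turn":[0,0,0]},{"travel":[-0.0012,-0.0003,0.0028],"turn":[0,0,0]},{"travel":[-0.0012,-0.0003,0.0028],"turn":[0,0,0]}]}}

```text
time: 13.1
position: [0.5553, -0.0517, 0.2867]
tool_rot: [1.69, 1.096, -0.799]
ft_force: [0.2, 2.4, 0.5]
grip_width: 0.652
grip_force: 1.2
```

{"method": "step_arm", "body": {"commands": [{"travel":[0.004,0.0009,-0.0091],"turn":[0,0,0]},{"travel":[0.01,0.0022,-0.0227],"turn":[0,0,0]},{"travel":[0.02,0.0045,-0.0455],"turn":[0,0,0]},{"travel":[0.032,0.0072,-0.0728],"turn":[0,0,0]},{"travel":[0.044,0.01,-0.1],"turn":[0,0,0]}]}}

```text
time: 13.6
position: [0.585, 0.0555, 0.2871]
tool_rot: [1.69, 1.095, -0.799]
ft_force: [0.1, -0.5, 0.1]
grip_width: 0.649
grip_force: 0.0
```

{"method": "step_arm", "body": {"commands": [{"travel":[0.016,0.0036,-0.0364],"turn":[0,0,0]},{"travel":[0.032,0.0072,-0.0728],"turn":[0,0,0]},{"travel":[0.04,0.009,-0.091],"turn":[0,0,0]},{"travel":[0.04,0.009,-0.091],"turn":[0,0,0]},{"travel":[0.04,0.009,-0.091],"turn":[0,0,0]}]}}

```text
time: 14.1
position: [0.6113, 0.151, 0.2869]
tool_rot: [1.689, 1.096, -0.799]
ft_force: [0.0, 0.1, 0.6]
grip_width: 0.649
grip_force: 0.0
```

Run:
```python
from h import *
s=show()
cv2.imwrite("pics/s4.png",cv2.resize(ctrl.get_image("scene")[60:260,230:450,::-1],None,fx=3,fy=3,interpolation=2))
```

```text
t 14.1 case [-165.     9.7  286.9] ypr [13.6 20.4 22.2] F [-0.13 -0.01  0.59] q [-0.69  0.73 -0.01  1.22  0.91  2.04 -1.07]
```

View pics/s4.png

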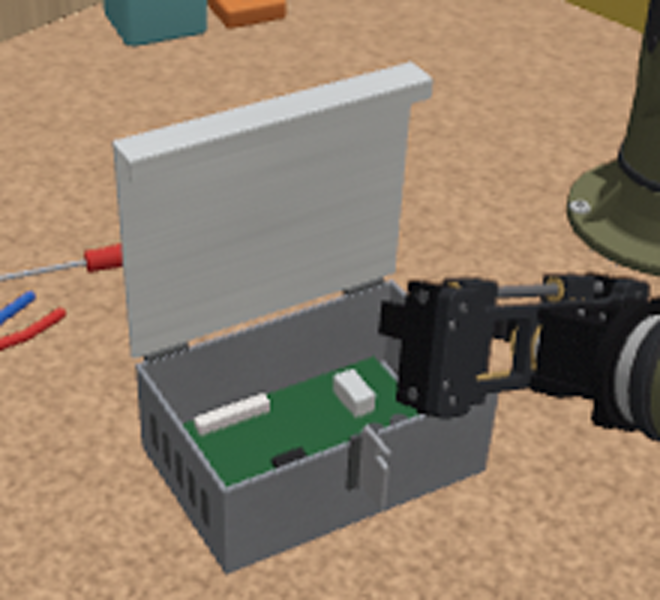

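The cover is upright, with its lip from about (115,150) to (430,75). The catch has sprung back at (378,465), and the arm is clear of everything.

```bash
python3 -c "
from bench import ctrl
print(ctrl.close_job())"
```

```text
the job is handed in; nothing more can be done
None
```

The job is handed in: the catch was pushed aside and has sprung back, and the cover stands upright, at about 1.42 rad as judged from the camera; the arm is clear and nothing else was touched.

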